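Stage a wound-glass collar and hold the pick-up kiln's lid open

TASK

Slide the red wound-glass collar straight up off its post and set it down gently, lying flat with its whole ring on the cream kiln batt, and let go of it. Then raise the pick-up kiln's lid by its bar handle and finish holding it still at 35 degrees open, give or take 5, so that I can come in with the fork while little heat is lost; the program ends while the gripper is still holding the lid, which would fall shut if you let go. Never drop the collar or let the lid fall, and leave the blue collar, the frit jar and the jacks where they are.

Things in the scene. Friction and masses are not known exactly. Their poses are not given: they have to be found in the camera images.
- red_collar: Red glass collar to be staged: a rigid ring wound from 10 mm glass thread, outer diameter 60, inner diameter 40, height 40 mm, about 120 g. It starts on one of the two posts of the stand (which one varies), its axis upright. Origin at the centre of its underside; z is its axis, up.
- red_collar_mid (a point): Centre of the red collar, on its axis, 20 mm above its underside.
- blue_collar: Blue glass collar of the same size on the other post; leave it there. Origin at the centre of its underside.
- stand: Fixed dark steel stand: base plate 200 (x) x 90 (y) x 12 mm with two upright steel posts of 32 mm diameter at x = -60 and +60 mm, y = 0; the post tops are 85 mm above the bench. The collars lie on the base plate around the posts (4 mm play all round). Origin at the centre of the plate's underside, on the bench.
- batt: Fixed cream ceramic kiln batt, 130 x 130 mm square, on two dark strips; its flat upper face is 20 mm above the bench. Origin under its centre, on the bench; x and y along its edges.
- kiln: Fixed table-top kiln: case 250 (x) x 300 (y) mm, its top rim 145 mm above the bench, with a 40 mm thick lid on it, so 185 mm high when shut (the vent plug on the lid reaches 202 mm); a grey controller box stands off its -y side by 52 mm. Origin under the case's centre, on the bench; its own -x side is the front, with the handle, its +x side has the hinge.
- lid (a joint): Opening angle of the kiln's lid in rad: 0 shut, growing as the front edge rises; 35 degrees is 0.611; it can go to 1.8. The hinge axis lies along the kiln's y axis, 135 mm behind (+x) the kiln's origin and 145 mm above the bench. The lid weighs about 0.85 kg and falls shut by its own weight, no stay or spring; lifting at the handle takes about 3 to 5 N.
- lid_handle (a point): Middle of the lid's bar handle: round bar, 12 mm diameter, dark wood sleeve, along the kiln's y axis, stand-offs 80 mm to either side. Its centre is 45 mm off the lid's front edge: when shut 305 mm in front of the hinge axis and 20 mm above it (165 mm above the bench). The 39 mm gap behind the bar is open above and below; the bar may turn between the fingers.
- frit_jar: Orange-filled jar with a black cap, diameter 68, height 110 mm, standing; leave alone. Origin at the centre of its underside.
- jacks: Steel jacks (two blades joined by a bow) lying flat, about 240 long along x, 60 wide, 7 mm high; leave alone. Origin near the middle, on the bench.
Not all that is in view belongs to the job. Of the things that look like the red_collar, the smallest one is meant. What is meant by the blue_collar is not green, and is the smaller of those in its own colour.

How it is judged:
By the outcome, as a careful person would: the job done as asked, in the order asked, and still so for the second after the job is handed in, while the arm keeps its last pose, push and grip.
It also fails if it takes over 54 s, if anything falls off the work surface, if the arm or the gripper's body presses on something with over 40 N, if the wrist force passes 120 N, or if a joint passes its speed limit or range.

ROBOT

A 6-joint arm with a two-finger parallel gripper is mounted at the origin on the work surface. World frame = base frame: x ahead of the robot, y to its left, z up, the work surface at z = 0. Lengths are in mm, angles in rad, forces in N, time in s.
With the tool pointing down it reaches from about 350 to 775 mm from the base axis. Payload 7.3 kg.
Tool frame: the origin (TCP) lies midway between the tips of the shut fingers; the grasp point (between the pads) lies 19 mm behind it; z points along the fingers, y is the line along which they close (so a half turn about z gives the same grasp; the last joint's range is limited). The gripper opens to 92 mm and grips with 3 to 60 N. Pads are 19 mm wide; open, the fingers measure 130 mm over their backs; the gripper's body (75 mm by 190 mm) begins 47 mm behind the grasp point.
Start: joints at [-1.27, 0.342, 1.524, -0, 1.275, -0.146], TCP at [226.868, -473.475, 196.741] pointing down, gripper open.
Joint ranges: [-2.53, 2.53], [-0.77, 2.02], [0.04, 2.7], [-1, 4.14], [0.28, 2.66], [-3.11, 3.11]. Speed limits (rad/s): [2.57, 2.57, 3.14, 3.14, 3.14, 3.14].

INTERFACE

Orientations are given as [roll, pitch, yaw] about the fixed x, y, z axes, in that order (R = Rz(yaw) Ry(pitch) Rx(roll)).
In Python, from plant import bot gives the robot as it stands.
- The arm moves only by the tool servo_tool, never from a script. Its argument "deltas" is a list of rows, each a list of 2 entries, a list of its own where there are three numbers: the shift along the tool's x, y, z in m, then the turn, a rotation vector about the tool's x, y, z in degrees. A call has 1 to 20 rows; each row shifts and turns the commanded pose from where the row before left it, along the tool's axes as they then stand; what a row does not reach is not made up. A row lasts 1/8 s, in which the tool goes at most 62.5 mm and 10.7 degrees, less where a joint would pass 70% of its speed; a pose out of reach is approached as far as the arm can. A call with a gripper value outside its range is refused whole. "fingers" is the opening, from 0 (shut) to 1 (fully open), set as the call begins (left out, the last holds). The fingers move at their own pace and stop on an object; the grip force is fixed at half the most. Time passes only in rows, so rows that do not move let the fingers close. It gives the time, the measured TCP pose, the force, the opening and the grip force at its end, in the units of the state.
- bot.get_obs(): the state, without advancing time (a new reading comes with each control period).
- bot.capture(name): name is "scene" or "side" or "wrist"; returns the picture (480x640x3 uint8, red, green, blue); there is no depth.
- bot.camera_model(name): a dict with "mtx" (3x3 intrinsics, pixels), "dist" ([k1, k2, p1, p2, k3] as OpenCV has them; the pictures are not rectified), "xyz" and "rotation" of the camera in the world. Camera axes: x right, y down, z forward; pixel columns grow to the right and rows downward; lengths in mm; the calibration is good to about 2 mm. A picture is of the moment at which its call begins: read the wrist's pose just before it. camera_model takes no time and is no camera call; for the wrist camera it gives the pose at the moment of the call.
- bot.close_job(): hands the job in; it is judged then, once.
The state is a dict: "time": time; "joint_positions": joint angles; "dq": joint speeds; "tau": joint torques, N m; "tool_pos": TCP position; "tcp_rot": TCP orientation; "contact_force": force on the tool from outside, world axes, zero at the start; "moment": the same for the moment, N m; "grip_width": finger opening in mm; "finger_force": force on a finger pad.
Only numpy, scipy, OpenCV 4.12 (cv2) and the standard library are available. Lean on these libraries where they do the work, as an engineer would, in place of code of your own. Each camera call takes 0.05 s, during which the arm holds its last target. There are 200 camera calls.

## Working session

There is one attempt and no reset: what is moved stays moved. The work goes in short steps, Python scripts to look and compute and a tool call to move; the robot and the scene stay as the last step left them, time stands still between calls to the robot, and variables do not carry over. Pictures are saved under pics/ and viewed, at most 10 in all, crops included, and the job is handed in when it is done.

Besides the shell and the picture viewer there is one more tool, called after "Emit:" as name(argument=value, ...), one argument or row to a line, values as JSON. servo_tool: Moves the arm, as the interface text tells. Its arguments: {"type":"object","properties":{"deltas":{"type":"array"},"fingers":{"type":"number"}},"required":["deltas"]}

```bash
mkdir -p pics
cat > h.py <<'E'
import numpy as np, cv2
from plant import bot
def ray(cam,uv):
    p=cv2.undistortPoints(np.array([[uv]],float),np.array(cam['mtx'],float),np.array(cam['dist'],float))[0,0]
    R=np.array(cam['rotation'],float); d=R@np.array([p[0],p[1],1.]); return np.array(cam['xyz'],float),d
def onz(cam,uv,z):
    o,d=ray(cam,uv); return o+d*(z-o[2])/d[2]
def proj(cam,P):
    R=np.array(cam['rotation'],float); t=-R.T@np.array(cam['xyz'],float)
    return cv2.projectPoints(np.array(P,float).reshape(-1,3),cv2.Rodrigues(R.T)[0],t,np.array(cam['mtx'],float),np.array(cam['dist'],float))[0][:,0]
def save(n,f):
    im=bot.capture(n); cv2.imwrite('pics/'+f,im[:,:,::-1]); return im
E
python3 - <<'E'
from h import *
for n in ('scene','side'):
    save(n,n+'0.png'); c=bot.camera_model(n); print(n,c['xyz'],c['rotation'],c['mtx'])
print(bot.get_obs())
E
```

```text
scene [1151.78201894  614.92014833  619.13170193] [-2.13081972  0.00292321  2.28699321] [[446.94610512   0.         323.82324425]
 [  0.         446.94610512 235.62914569]
 [  0.           0.           1.        ]]
side [  15.08308928 1255.53497809  976.43994697] [-2.15924163  0.01330804 -2.72461164] [[599.37201581   0.         322.93733679]
 [  0.         599.37201581 248.89645144]
 [  0.           0.           1.        ]]
{'time': 0.1, 'joint_positions': array([-1.26998887e+00,  3.42616081e-01,  1.52491564e+00, -3.25483726e-05,
        1.27538774e+00, -1.46005452e-01]), 'dq': array([-0.00035857, -0.00105796, -0.00222478, -0.00054491,  0.00046963,
       -0.00149767]), 'tau': array([ 1.45068796e-03, -4.32002378e+01, -2.44695336e+01,  7.18148053e-02,
        5.26445266e-02, -4.82162329e-05]), 'tool_pos': array([ 226.73754375, -473.0723263 ,  196.13571224]), 'tcp_rot': array([-3.14027544e+00, -1.62238472e-04,  4.46822303e-01]), 'contact_force': array([ 0.64587906,  0.5472719 , -0.24960182]), 'moment': array([-0.00277832,  0.03934794, -0.05976724]), 'finger_force': 0.0, 'grip_width': 91.63157090713545}
```

View pics/scene0.png

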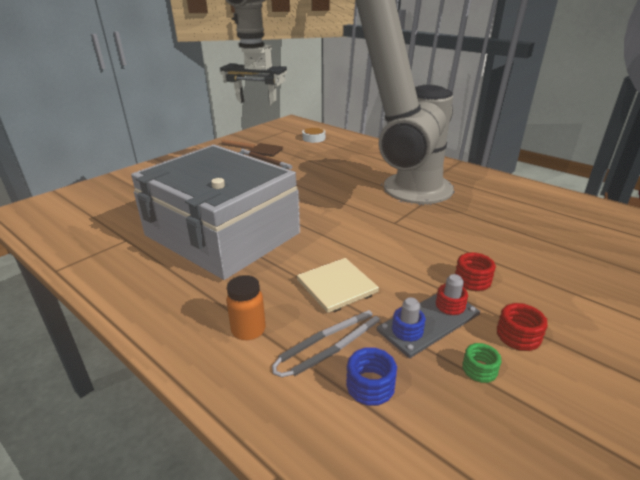

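View pics/side0.png

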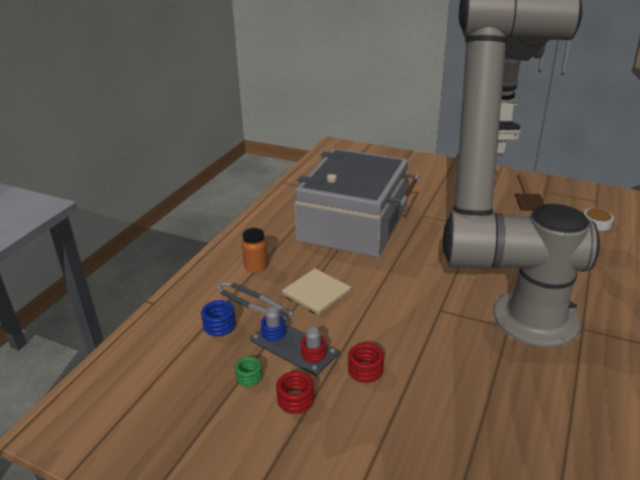

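Red look-alikes in the scene view are the ring on the post (453,299), a loose one at (475,270) and a loose one at (521,326). The ring on the post is the smallest. Blue has the ring on the post (408,322) and a larger loose one at (371,376); the green ring at (482,362) is not part of the job. I'll check the choice in enlarged crops.

Run:
```python
import cv2,numpy as np
s=cv2.imread('pics/scene0.png');d=cv2.imread('pics/side0.png')
z=lambda im,x,y,w,h,k:cv2.resize(im[y:y+h,x:x+w],None,fx=k,fy=k,interpolation=cv2.INTER_CUBIC)
cv2.imwrite('pics/a.png',z(s,290,250,200,110,4))
cv2.imwrite('pics/b.png',z(d,215,260,140,115,5))
cv2.imwrite('pics/c.png',np.hstack([z(s,125,140,180,140,2.2),z(d,290,145,140,108,2.2*140/108*1.0)[:308]]) if 0 else z(d,290,140,140,115,5))
```

```text
(no output)
```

View pics/a.png

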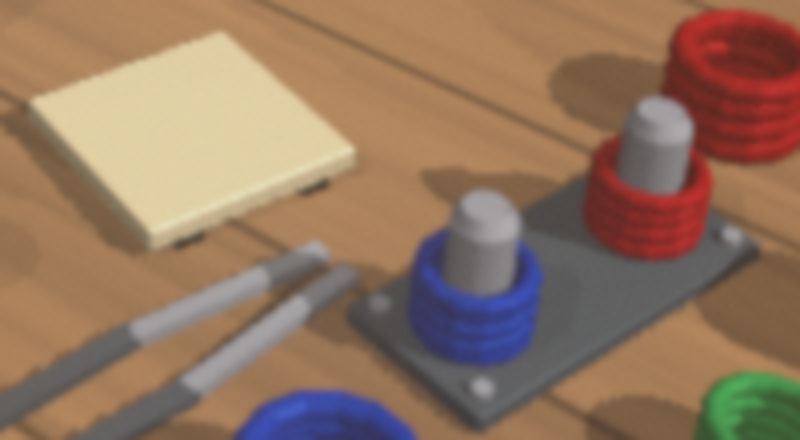

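View pics/b.png

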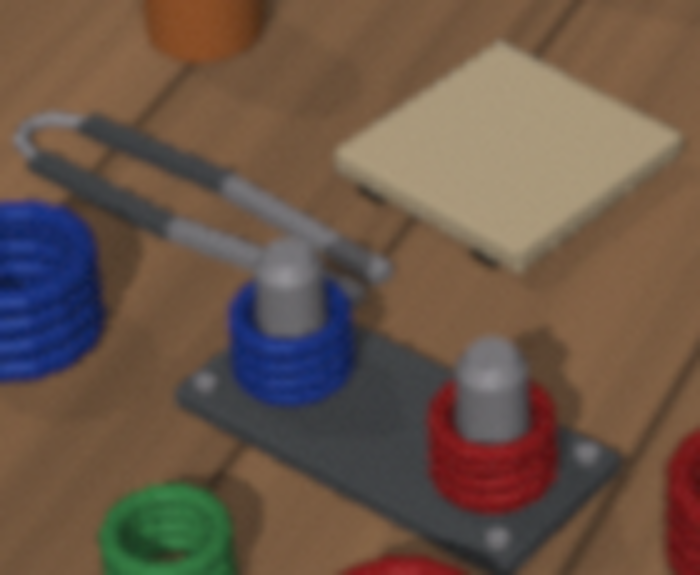

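View pics/c.png

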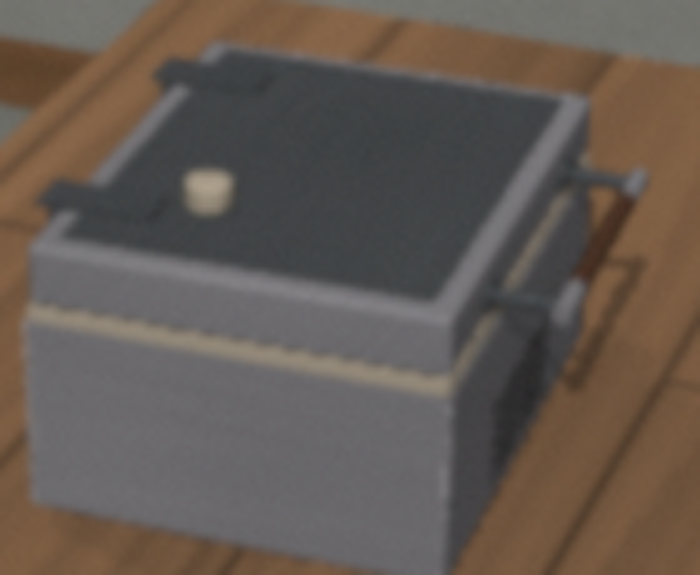

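The ring on the post at crop (648,200) has the same size as the blue one, and both are clearly smaller than the loose red ring. So the red target is the ring on the far post, nearer the robot. Next I'll fit the poses.

```bash
cat > fit.py <<'E'
from h import *
from scipy.optimize import least_squares
from scipy.spatial.transform import Rotation as Ro
C={}
for n in('scene','side'):
    c=dict(bot.camera_model(n)); c['rotation']=Ro.from_euler('xyz',c['rotation']).as_matrix(); C[n]=c
a=lambda x,y:(290+(x+.5)/4-.5,250+(y+.5)/4-.5)
b=lambda x,y:(215+(x+.5)/5-.5,260+(y+.5)/5-.5)
k=lambda x,y:(290+(x+.5)/5-.5,140+(y+.5)/5-.5)
def show(l,cam,pts,z): print(l,[np.round(onz(C[cam],p,z)[:2]).tolist() for p in pts])
A=[(33,102),(222,33),(355,150),(150,234)];B=[(337,152),(500,42),(683,140),(518,262)]
show('batt sc',"scene",[a(*p) for p in A],20);show('batt sd',"side",[b(*p) for p in B],20)
show('plate sc',"scene",[a(*p) for p in[(350,312),(480,415),(757,245)]],12)
show('plate sd',"side",[b(*p) for p in[(180,385),(500,560),(620,460)]],12)
show('posts sc B,R',"scene",[a(486,207),a(661,113)],85);show('posts sd',"side",[b(290,252),b(491,352)],85)
show('lid sd',"side",[k(*p) for p in[(580,97),(447,312),(38,245),(215,45)]],185)
show('bar sd',"side",[k(*p) for p in[(633,184),(568,300)]],165)
show('lid sc',"scene",[(135,178),(213,146),(298,178),(210,210)],185)
# jar, other things on bench
show('jar',"scene",[(247,335)],0)
E
python3 fit.py
```

```text
batt sc [[594.0, 51.0], [473.0, 88.0], [512.0, 210.0], [634.0, 171.0]]
batt sd [[628.0, 168.0], [590.0, 45.0], [465.0, 89.0], [504.0, 213.0]]
plate sc [[607.0, 274.0], [622.0, 356.0], [434.0, 400.0]]
plate sd [[619.0, 352.0], [430.0, 396.0], [406.0, 316.0]]
posts sc B,R [[576.0, 322.0], [460.0, 349.0]]
posts sd [[571.0, 319.0], [456.0, 346.0]]
lid sd [[472.0, -378.0], [458.0, -91.0], [695.0, -76.0], [710.0, -363.0]]
bar sd [[419.0, -316.0], [412.0, -164.0]]
lid sc [[725.0, -331.0], [483.0, -362.0], [481.0, -49.0], [707.0, -78.0]]
jar [[776.0, 89.0]]
```

```bash
cat >> fit.py <<'E'
print('---')
show('loose',"scene",[(475,272),(521,328),(482,364),(371,378)],25)
show('loose sd',"side",[(366,363),(295,393),(248,372),(219,319)],25)
# red rim extremes at z~47 side/scene left-right
show('rim',"scene",[a(585,185),a(711,185)],45);show('rim',"side",[b(429,410),b(557,410)],45)
E
python3 fit.py | sed -n '/---/,$p'
cat > d.py <<'E'
# d.py x y z yaw_deg [tilt_deg] : tool-frame shift (mm) and rotvec (deg) from measured pose to target
import sys; from h import *
from scipy.spatial.transform import Rotation as Ro
t=list(map(float,sys.argv[1:])); o=bot.get_obs()
R=Ro.from_euler('xyz',o['tcp_rot'])
kx=np.radians(2.8)
tilt=Ro.from_rotvec(np.radians(t[4] if len(t)>4 else 0)*np.array([-np.sin(kx),np.cos(kx),0]))
T=tilt*Ro.from_euler('xyz',[np.pi,0,np.radians(t[3])])
d=np.array(t[:3])-o['tool_pos']
print('t',o['time'],'pos',o['tool_pos'].round(1),'rot',np.degrees(o['tcp_rot']).round(1),'F',o['contact_force'].round(1),'grip',round(o['grip_width'],1),'q',o['joint_positions'].round(2))
print('shift in present axes',R.inv().apply(d).round(1),'turn',(R.inv()*T).as_rotvec(degrees=True).round(1),'shift in target axes',T.inv().apply(d).round(1))
E
python3 d.py 430 -250 300 25.6
```

```text
---
loose [[334.0, 343.0], [443.0, 483.0], [573.0, 466.0], [722.0, 342.0]]
loose sd [[330.0, 339.0], [436.0, 482.0], [559.0, 467.0], [714.0, 339.0]]
rim [[487.0, 328.0], [446.0, 375.0]]
rim [[485.0, 352.0], [431.0, 329.0]]
t 0.1 pos [ 226.7 -473.1  196.1] rot [-179.9   -0.    25.6] F [ 0.6  0.5 -0.2] grip 91.6 q [-1.27  0.34  1.52 -0.    1.28 -0.15]
shift in present axes [ 279.7 -113.5 -103.7] turn [-0.1 -0.   0. ] shift in target axes [ 279.7 -113.3 -103.9]
```

Emit:
servo_tool(
  deltas=[
    [[0, 0, -0.026], [0, 0, -4.9]],
    [[0, 0, -0.026], [0, 0, -4.9]],
    [[0, 0, -0.026], [0, 0, -4.9]],
    [[0, 0, -0.026], [0, 0, -4.9]],
    [[0.04, -0.0026, 0], [0, 0, 0]],
    [[0.04, -0.0026, 0], [0, 0, 0]],
    [[0.04, -0.0026, 0], [0, 0, 0]],
    [[0.04, -0.0026, 0], [0, 0, 0]],
    [[0.04, -0.0026, 0], [0, 0, 0]],
    [[0.04, -0.0026, 0], [0, 0, 0]],
    [[0.04, -0.0026, 0], [0, 0, 0]],
    [[0.04, -0.0026, 0], [0, 0, 0]],
    [[0.038, -0.0235, 0], [0, 0, 0]],
    [[0.038, -0.0235, 0], [0, 0, 0]],
    [[0.038, -0.0235, 0], [0, 0, 0]],
    [[0.038, -0.0235, 0], [0, 0, 0]],
    [[0.038, -0.0235, 0], [0, 0, 0]],
    [[0.038, -0.0235, 0], [0, 0, 0]],
  ],
  fingers=1,
)

```text
time: 2.35
tool_pos: [498.2, 30.8, 300.4]
tcp_rot: [-3.141, 0.0, 0.789]
contact_force: [0.2, -0.7, 0.1]
grip_width: 91.7
finger_force: 0.0
```

```bash
python3 d.py 458 347.5 190 45
```

```text
t 2.35 pos [498.2  30.8 300.4] rot [-180.     0.    45.2] F [ 0.2 -0.7  0.1] grip 91.7 q [-0.09  0.23  1.39 -0.    1.52  0.69]
shift in present axes [ 196.4 -251.6  110.4] turn [-0.   0.   0.2] shift in target axes [ 195.5 -252.3  110.4]
```

Emit:
servo_tool(
  deltas=[
    [[0.0196, -0.0252, 0.011], [0, 0, 0]],
    [[0.0196, -0.0252, 0.011], [0, 0, 0]],
    [[0.0196, -0.0252, 0.011], [0, 0, 0]],
    [[0.0196, -0.0252, 0.011], [0, 0, 0]],
    [[0.0196, -0.0252, 0.011], [0, 0, 0]],
    [[0.0196, -0.0252, 0.011], [0, 0, 0]],
    [[0.0196, -0.0252, 0.011], [0, 0, 0]],
    [[0.0196, -0.0252, 0.011], [0, 0, 0]],
    [[0.0196, -0.0252, 0.011], [0, 0, 0]],
    [[0.0196, -0.0252, 0.011], [0, 0, 0]],
    [[0, 0, 0], [0, 0, 0]],
  ],
)

```text
time: 3.72
tool_pos: [456.2, 347.3, 189.1]
tcp_rot: [-3.141, 0.003, 0.792]
contact_force: [0.3, -0.8, -0.3]
grip_width: 91.9
finger_force: 0.0
```

Run:
```python
from h import *
from scipy.spatial.transform import Rotation as Ro
c=dict(bot.camera_model('wrist'));im=save('wrist','w1.png'); c['rotation']=Ro.from_euler('xyz',c['rotation']).as_matrix()
print(bot.get_obs()['tool_pos'],c['xyz'],proj(c,[[458,347.5,85],[458,347.5,52]]))
```

```text
[456.83783956 346.2742874  189.7759878 ] [504.05413667 395.473776   375.70768313] [[321.50565482 227.28511504]
 [321.4153432  219.66502036]]
```

View pics/w1.png

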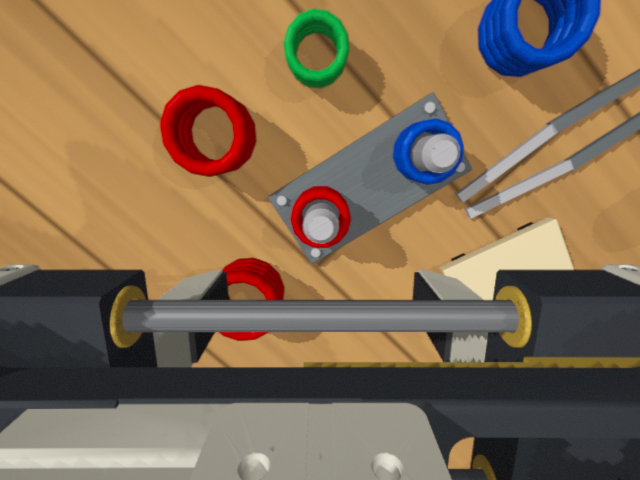

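The close view shows the red post top at (319,225) and the ring centre at about (321,216), within 3 px of the prediction. The loose rings are clear of both fingers, so I'll descend.

Emit:
servo_tool(
  deltas=[
    [[0.0044, 0.0006, 0.01], [0, 0, 0]],
    [[0, 0, 0.015], [0, 0, 0]],
    [[0, 0, 0.015], [0, 0, 0]],
    [[0, 0, 0.015], [0, 0, 0]],
    [[0, 0, 0.015], [0, 0, 0]],
    [[0, 0, 0.015], [0, 0, 0]],
    [[0, 0, 0.015], [0, 0, 0]],
    [[0, 0, 0.015], [0, 0, 0]],
    [[0, 0, 0.015], [0, 0, 0]],
    [[0, 0, 0.013], [0, 0, 0]],
    [[0, 0, 0.01], [0, 0, 0]],
    [[0, 0, 0.006], [0, 0, 0]],
    [[0, 0, 0.004], [0, 0, 0]],
    [[0, 0, 0], [0, 0, 0]],
  ],
)

```text
time: 5.52
tool_pos: [461.0, 348.8, 27.6]
tcp_rot: [3.142, 0.0, 0.789]
contact_force: [-0.6, 1.1, 0.7]
grip_width: 91.7
finger_force: 0.0
```

```bash
python3 d.py 460 349.5 26 45
```

```text
t 5.525 pos [461.  348.8  27.6] rot [180.    0.   45.2] F [-0.6  1.1  0.7] grip 91.7 q [ 0.52  0.62  1.58 -0.    0.94  1.3 ]
shift in present axes [-0.2 -1.3  1.6] turn [0.  0.  0.2] shift in target axes [-0.2 -1.3  1.6]
```

Emit:
servo_tool(
  deltas=[
    [[0, -0.001, 0.001], [0, 0, 0]],
    [[0, 0, 0], [0, 0, 0]],
    [[0, 0, 0], [0, 0, 0]],
    [[0, 0, 0], [0, 0, 0]],
    [[0, 0, 0], [0, 0, 0]],
    [[0, 0, 0], [0, 0, 0]],
    [[0, 0, 0], [0, 0, 0]],
    [[0, 0, 0], [0, 0, 0]],
  ],
  fingers=0.45,
)

```text
time: 6.52
tool_pos: [460.3, 349.4, 26.6]
tcp_rot: [3.142, 0.0, 0.789]
contact_force: [-0.3, -0.4, -0.1]
grip_width: 41.0
finger_force: 0.0
```

Run:
```python
from h import *
s=save('scene','s2.png');d=save('side','d2.png');w=save('wrist','w2.png')
z=lambda im,x,y,w,h,k:cv2.resize(im[y:y+h,x:x+w],None,fx=k,fy=k,interpolation=cv2.INTER_CUBIC)
m=np.hstack([z(s,370,200,130,150,3),z(d,240,250,130,150,3)]);cv2.imwrite('pics/m2.png',m[:,:,::-1])
print(bot.get_obs()['grip_width'],bot.get_obs()['finger_force'])
```

```text
41.54239522399813 0.0
```

View pics/m2.png

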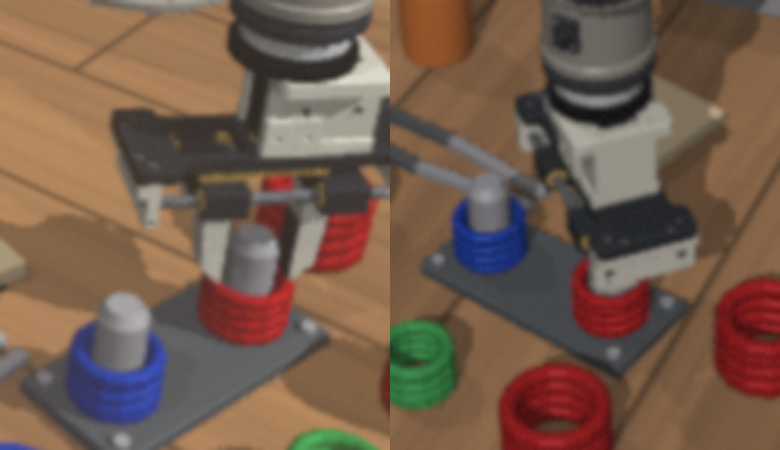

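```bash
cat > q.py <<'E'
import io,contextlib
with contextlib.redirect_stdout(io.StringIO()):
    from fit import *
o=bot.get_obs();R=Ro.from_euler('xyz',o['tcp_rot']);p=o['tool_pos']
w=o['grip_width']/2;print(p,w)
P=[p]+[p+R.apply([0,s*w,-h]) for s in(1,-1) for h in(0,19,47,66)]+[[460,349.5,52],[460,349.5,85]]
for n,x0,y0 in(('scene',370,200),('side',240,250)): print(n,((proj(C[n],P)-[x0,y0])*3+[390*(n=='side'),0]).round().tolist())
c=dict(bot.camera_model('wrist'));c['rotation']=Ro.from_euler('xyz',c['rotation']).as_matrix();print(proj(c,P).round().tolist())
E
python3 q.py
```

```text
[460.31565688 349.38238013  26.65036675] 20.771197611999064
scene [[242.0, 303.0], [211.0, 304.0], [215.0, 282.0], [221.0, 249.0], [225.0, 226.0], [272.0, 302.0], [277.0, 279.0], [284.0, 246.0], [288.0, 223.0], [248.0, 273.0], [255.0, 233.0]]
side [[603.0, 299.0], [593.0, 282.0], [593.0, 263.0], [592.0, 236.0], [591.0, 217.0], [612.0, 317.0], [612.0, 298.0], [611.0, 270.0], [610.0, 251.0], [602.0, 275.0], [601.0, 242.0]]
[[320.0, 270.0], [356.0, 270.0], [360.0, 282.0], [367.0, 306.0], [373.0, 327.0], [284.0, 270.0], [281.0, 282.0], [273.0, 306.0], [267.0, 327.0], [319.0, 287.0], [319.0, 318.0]]
```

View pics/w2.png

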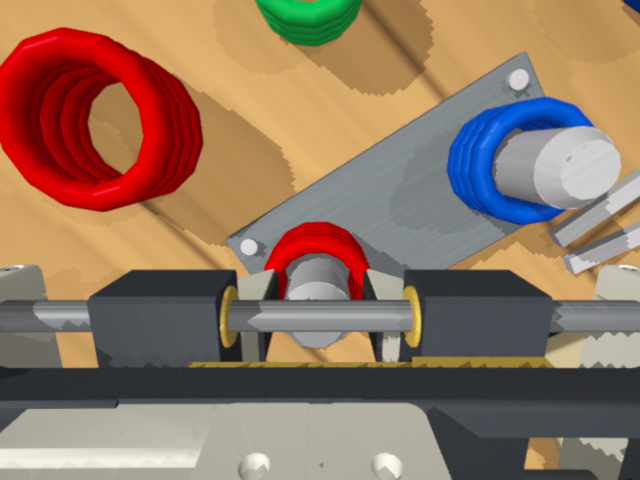

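Run:
```python
import cv2,numpy as np
s=cv2.imread('pics/s2.png');d=cv2.imread('pics/d2.png')
z=lambda im,x,y,w,h,k:cv2.resize(im[y:y+h,x:x+w],None,fx=k,fy=k,interpolation=cv2.INTER_CUBIC)
cv2.imwrite('pics/m3.png',np.hstack([z(s,430,255,50,65,8),z(d,290,315,50,65,8)]))
```

```text
(no output)
```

View pics/m3.png

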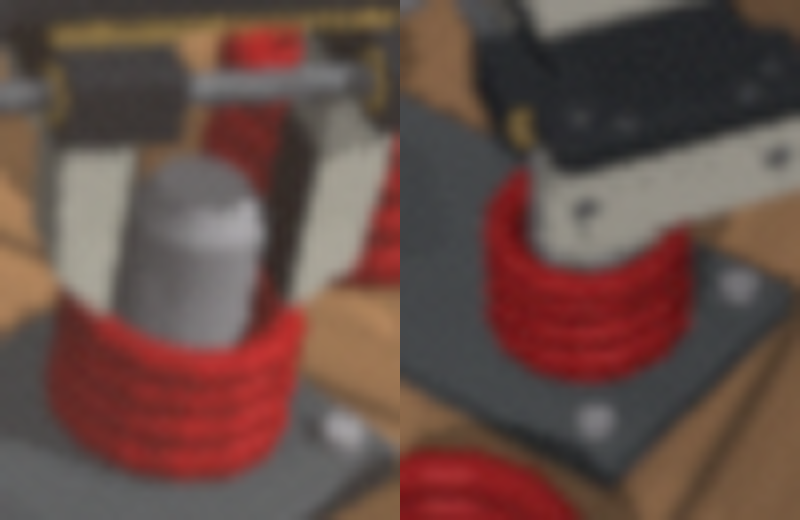

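The zoom shows the fingertips stopping at about the rim (z≈50), so no grip was made; the real tips sit about 23 mm higher than the stated TCP. I'll open and lower in small steps while watching the force.

Emit:
servo_tool(
  deltas=[
    [[0, 0, 0], [0, 0, 0]],
    [[0, 0, 0], [0, 0, 0]],
    [[0, 0, 0], [0, 0, 0]],
    [[0, 0, 0], [0, 0, 0]],
    [[0, 0, 0], [0, 0, 0]],
    [[0, 0, 0.003], [0, 0, 0]],
    [[0, 0, 0.002], [0, 0, 0]],
  ],
  fingers=1,
)

```text
time: 7.55
tool_pos: [460.2, 349.3, 21.4]
tcp_rot: [-3.142, 0.0, 0.789]
contact_force: [-0.2, -0.3, -0.5]
grip_width: 91.6
finger_force: 0.0
```

Emit:
servo_tool(
  deltas=[
    [[0, 0, 0.002], [0, 0, 0]],
    [[0, 0, 0.002], [0, 0, 0]],
    [[0, 0, 0], [0, 0, 0]],
  ],
)

```text
time: 7.92
tool_pos: [460.2, 349.3, 17.5]
tcp_rot: [-3.142, 0.0, 0.789]
contact_force: [-0.2, 0.3, -0.6]
grip_width: 91.7
finger_force: 0.0
```

Emit:
servo_tool(
  deltas=[
    [[0, 0, 0.002], [0, 0, 0]],
    [[0, 0, 0.002], [0, 0, 0]],
    [[0, 0, 0], [0, 0, 0]],
  ],
)

```text
time: 8.3
tool_pos: [460.2, 349.4, 13.5]
tcp_rot: [-3.142, 0.0, 0.789]
contact_force: [-0.1, -0.7, -0.2]
grip_width: 91.9
finger_force: 0.0
```

Emit:
servo_tool(
  deltas=[
    [[0, 0, 0], [0, 0, 0]],
    [[0, 0, 0], [0, 0, 0]],
    [[0, 0, 0], [0, 0, 0]],
    [[0, 0, 0], [0, 0, 0]],
    [[0, 0, 0], [0, 0, 0]],
    [[0, 0, 0], [0, 0, 0]],
    [[0, 0, 0], [0, 0, 0]],
    [[0, 0, 0], [0, 0, 0]],
  ],
  fingers=0.45,
)

```text
time: 9.3
tool_pos: [460.3, 349.4, 13.7]
tcp_rot: [3.142, 0.0, 0.789]
contact_force: [-0.2, 0.1, 0.9]
grip_width: 59.1
finger_force: 30.0
```

It now grips (59 mm, 30 N), but the overlap may be shallow. I'll regrip 6 mm lower to be safe.

Emit:
servo_tool(
  deltas=[
    [[0, 0, 0], [0, 0, 0]],
    [[0, 0, 0], [0, 0, 0]],
    [[0, 0, 0], [0, 0, 0]],
    [[0, 0, 0.002], [0, 0, 0]],
    [[0, 0, 0.002], [0, 0, 0]],
    [[0, 0, 0.002], [0, 0, 0]],
    [[0, 0, 0], [0, 0, 0]],
  ],
  fingers=0.85,
)

```text
time: 10.18
tool_pos: [460.2, 349.3, 7.4]
tcp_rot: [-3.142, 0.001, 0.789]
contact_force: [0.2, -0.1, 0.3]
grip_width: 78.0
finger_force: 0.0
```

Emit:
servo_tool(
  deltas=[
    [[0, 0, 0], [0, 0, 0]],
    [[0, 0, 0], [0, 0, 0]],
    [[0, 0, 0], [0, 0, 0]],
    [[0, 0, 0], [0, 0, 0]],
    [[0, 0, 0], [0, 0, 0]],
    [[0, 0, 0], [0, 0, 0]],
  ],
  fingers=0.45,
)

```text
time: 10.92
tool_pos: [460.4, 349.4, 7.7]
tcp_rot: [3.141, -0.0, 0.789]
contact_force: [-0.1, 0.5, 0.5]
grip_width: 59.8
finger_force: 30.0
```

Emit:
servo_tool(
  deltas=[
    [[0, 0, -0.004], [0, 0, 0]],
    [[0, 0, -0.008], [0, 0, 0]],
    [[0, 0, -0.01], [0, 0, 0]],
    [[0, 0, -0.01], [0, 0, 0]],
    [[0, 0, 0], [0, 0, 0]],
  ],
)

```text
time: 11.55
tool_pos: [461.0, 349.8, 41.0]
tcp_rot: [3.141, -0.002, 0.789]
contact_force: [0.3, 0.8, -0.9]
grip_width: 59.5
finger_force: 30.0
```

Emit:
servo_tool(
  deltas=[
    [[0, 0, -0.012], [0, 0, 0]],
    [[0, 0, -0.012], [0, 0, 0]],
    [[0, 0, -0.012], [0, 0, 0]],
    [[0, 0, -0.012], [0, 0, 0]],
    [[0, 0, -0.012], [0, 0, 0]],
    [[0, 0, -0.012], [0, 0, 0]],
    [[0, 0, -0.008], [0, 0, 0]],
    [[-0.0042, 0.01, 0], [0, 0, 0]],
    [[-0.0085, 0.02, 0], [0, 0, 0]],
    [[-0.0085, 0.02, 0], [0, 0, 0]],
    [[-0.0085, 0.02, 0], [0, 0, 0]],
    [[-0.0085, 0.02, 0], [0, 0, 0]],
    [[-0.0085, 0.02, 0], [0, 0, 0]],
    [[-0.0085, 0.02, 0], [0, 0, 0]],
    [[-0.0085, 0.02, 0], [0, 0, 0]],
    [[-0.0085, 0.02, 0], [0, 0, 0]],
    [[-0.0085, 0.02, 0], [0, 0, 0]],
    [[-0.0085, 0.02, 0], [0, 0, 0]],
    [[-0.004, 0.008, 0], [0, 0, 0]],
    [[0, 0, 0], [0, 0, 0]],
  ],
)

```text
time: 14.05
tool_pos: [549.1, 129.1, 119.3]
tcp_rot: [-3.141, 0.001, 0.788]
contact_force: [-0.3, -0.1, -1.6]
grip_width: 59.6
finger_force: 30.0
```

```bash
python3 d.py 550 130 16 45.2
python3 - <<'E'
from h import *
im=save('scene','s4.png').astype(int)
m=((im[:,:,0]>120)&(im[:,:,1]<60)&(im[:,:,2]<70)).astype(np.uint8)
n,l,st,c=cv2.connectedComponentsWithStats(m)
print([(s.tolist(),cc.round().tolist()) for s,cc in zip(st[1:],c[1:]) if s[4]>60])
from scipy.spatial.transform import Rotation as Ro
k=dict(bot.camera_model('scene'));k['rotation']=Ro.from_euler('xyz',k['rotation']).as_matrix()
p=bot.get_obs()['tool_pos'];print(proj(k,[p+[0,0,4.3],p+[0,0,24.3],p+[0,0,44.3]]))
E
```

```text
t 14.05 pos [549.1 129.1 119.3] rot [-180.     0.    45.1] F [-0.3 -0.1 -1.6] grip 59.6 q [0.1  0.48 1.53 0.   1.13 0.88]
shift in present axes [  1.3   0.  103.3] turn [-0.   0.  -0.1] shift in target axes [  1.2  -0.  103.3]
[([326, 223, 28, 23, 325], [340.0, 234.0]), ([458, 253, 37, 37, 720], [477.0, 271.0]), ([503, 304, 44, 46, 961], [525.0, 327.0])]
[[339.00055108 239.95457923]
 [339.14942275 231.66048577]
 [339.30223539 223.16958006]]
```

Emit:
servo_tool(
  deltas=[
    [[0, 0, 0.008], [0, 0, 0]],
    [[0, 0, 0.014], [0, 0, 0]],
    [[0, 0, 0.014], [0, 0, 0]],
    [[0, 0, 0.014], [0, 0, 0]],
    [[0, 0, 0.014], [0, 0, 0]],
    [[0, 0, 0.014], [0, 0, 0]],
    [[0, 0, 0.01], [0, 0, 0]],
    [[0, 0, 0.006], [0, 0, 0]],
    [[0, 0, 0.004], [0, 0, 0]],
    [[0, 0, 0.002], [0, 0, 0]],
    [[0, 0, 0], [0, 0, 0]],
    [[0, 0, 0], [0, 0, 0]],
  ],
)

```text
time: 15.6
tool_pos: [549.6, 129.7, 20.0]
tcp_rot: [3.141, -0.0, 0.789]
contact_force: [-0.0, 0.3, -0.8]
grip_width: 59.4
finger_force: 30.0
```

Emit:
servo_tool(
  deltas=[
    [[0, 0, 0.001], [0, 0, 0]],
    [[0, 0, 0.001], [0, 0, 0]],
    [[0, 0, 0], [0, 0, 0]],
    [[0, 0, 0], [0, 0, 0]],
  ],
)

```text
time: 16.1
tool_pos: [549.3, 129.7, 17.7]
tcp_rot: [3.142, 0.0, 0.789]
contact_force: [0.0, -0.1, -1.5]
grip_width: 59.6
finger_force: 30.0
```

Emit:
servo_tool(
  deltas=[
    [[0, 0, 0.0007], [0, 0, 0]],
    [[0, 0, 0.0007], [0, 0, 0]],
    [[0, 0, 0], [0, 0, 0]],
  ],
)

```text
time: 16.48
tool_pos: [549.3, 129.7, 16.2]
tcp_rot: [-3.142, 0.0, 0.789]
contact_force: [-0.4, -0.5, -1.4]
grip_width: 60.0
finger_force: 30.0
```

Emit:
servo_tool(
  deltas=[
    [[0, 0, 0.0005], [0, 0, 0]],
    [[0, 0, 0], [0, 0, 0]],
  ],
)

```text
time: 16.73
tool_pos: [549.4, 129.7, 15.8]
tcp_rot: [3.142, 0.0, 0.789]
contact_force: [-0.2, -1.0, -1.0]
grip_width: 59.5
finger_force: 30.0
```

Emit:
servo_tool(
  deltas=[
    [[0, 0, 0.0005], [0, 0, 0]],
    [[0, 0, 0], [0, 0, 0]],
  ],
)

```text
time: 16.98
tool_pos: [549.4, 129.7, 15.7]
tcp_rot: [3.141, -0.0, 0.789]
contact_force: [-1.7, -1.8, 4.6]
grip_width: 59.6
finger_force: 30.0
```

Contact is gentle at 4.6 N, so I'll release, retreat and turn the wrist for the handle.

Emit:
servo_tool(
  deltas=[
    [[0, 0, 0], [0, 0, 0]],
    [[0, 0, 0], [0, 0, 0]],
    [[0, 0, 0], [0, 0, 0]],
    [[0, 0, 0], [0, 0, 0]],
    [[0, 0, -0.01], [0, 0, 0]],
    [[0, 0, -0.02], [0, 0, 0]],
    [[0, 0, -0.03], [0, 0, 0]],
    [[0, 0, -0.04], [0, 0, -8]],
    [[0, 0, -0.04], [0, 0, -8]],
    [[0, 0, -0.04], [0, 0, -8]],
    [[0, 0, -0.04], [0, 0, -8]],
    [[0, 0, -0.04], [0, 0, -8]],
    [[0, 0, -0.02], [0, 0, -7.6]],
    [[0, 0, 0], [0, 0, 0]],
  ],
  fingers=1,
)

```text
time: 18.73
tool_pos: [549.9, 129.8, 297.4]
tcp_rot: [3.137, -0.0, 1.619]
contact_force: [0.2, -0.3, 0.3]
grip_width: 91.9
finger_force: 0.0
```

```bash
python3 d.py 415.5 -238 240 92.8 -15;python3 d.py 415.5 -238 240 92.8
python3 - <<'E'
from h import *
from scipy.spatial.transform import Rotation as Ro
for n in('scene','side'):
    im=save(n,n+'5.png').astype(int)
    m=((im[:,:,0]>100)&(im[:,:,1]<60)&(im[:,:,2]<70)).astype(np.uint8)
    _,l,st,c=cv2.connectedComponentsWithStats(m)
    k=dict(bot.camera_model(n));k['rotation']=Ro.from_euler('xyz',k['rotation']).as_matrix()
    print([(s.tolist(),onz(k,cc,45)[:2].round().tolist()) for s,cc in zip(st[1:],c[1:]) if s[4]>60])
E
```

```text
t 18.725 pos [549.9 129.8 297.4] rot [179.8  -0.   92.7] F [ 0.2 -0.3  0.3] grip 91.9 q [ 0.1   0.36  1.22 -0.    1.56  0.05]
shift in present axes [-360.9 -152.    56.7] turn [-14.8   0.   -0.1] shift in target axes [-360.8 -161.9   16.1]
t 18.725 pos [549.9 129.8 297.4] rot [179.8  -0.   92.7] F [ 0.2 -0.3  0.3] grip 91.9 q [ 0.1   0.36  1.22 -0.    1.56  0.05]
shift in present axes [-360.9 -152.    56.7] turn [ 0.2 -0.  -0.1] shift in target axes [-360.8 -152.2   57.4]
[([456, 253, 39, 38, 1045], [358.0, 351.0]), ([327, 260, 23, 26, 397], [554.0, 129.0]), ([497, 304, 50, 46, 1577], [461.0, 488.0])]
[([307, 271, 21, 23, 406], [543.0, 132.0]), ([348, 342, 36, 41, 1077], [326.0, 357.0]), ([276, 371, 37, 43, 1161], [429.0, 496.0])]
```

Emit:
servo_tool(
  deltas=[
    [[-0.015, -0.006, 0], [0, 0, 0]],
    [[-0.03, -0.0127, 0], [0, 0, 0]],
    [[-0.03, -0.0127, 0], [0, 0, 0]],
    [[-0.03, -0.0127, 0], [0, 0, 0]],
    [[-0.03, -0.0127, 0], [0, 0, 0]],
    [[-0.03, -0.0127, 0], [0, 0, 0]],
    [[-0.03, -0.0127, 0], [0, 0, 0]],
    [[-0.03, -0.0127, 0], [0, 0, 0]],
    [[-0.03, -0.0127, 0], [0, 0, 0]],
    [[-0.03, -0.0127, 0], [-3, 0, 0]],
    [[-0.03, -0.0127, 0], [-4, 0, 0]],
    [[-0.03, -0.0127, 0], [-4, 0, 0]],
    [[-0.015, -0.006, 0], [-4, 0, 0]],
    [[0, 0, 0], [0, 0, 0]],
  ],
  fingers=0.32,
)

```text
time: 20.58
tool_pos: [413.4, -238.3, 290.9]
tcp_rot: [2.882, -0.001, 1.615]
contact_force: [0.1, 0.3, -0.9]
grip_width: 30.0
finger_force: 0.0
```

```bash
python3 d.py 415.5 -238 240 92.8 -15
python3 - <<'E'
from h import *
from scipy.spatial.transform import Rotation as Ro
c=dict(bot.camera_model('wrist'));w=save('wrist','w6.png');c['rotation']=Ro.from_euler('xyz',c['rotation']).as_matrix()
o=bot.get_obs();R=Ro.from_euler('xyz',o['tcp_rot'])
e=np.array([-.0488,.9988,0])
b=np.array([415.5,-238,165]);print('bar',proj(c,[b-80*e,b,b+80*e]).round(),'cam',c['xyz'])
s=save('side','d6.png')
z=lambda im,x,y,w,h,k:cv2.resize(im[y:y+h,x:x+w],None,fx=k,fy=k,interpolation=cv2.INTER_CUBIC)
W=cv2.resize(w,(520,390));S=z(s,360,90,70,130,3)
cv2.imwrite('pics/v6.png',np.hstack([W,S])[:,:,::-1])
k=dict(bot.camera_model('side'));k['rotation']=Ro.from_euler('xyz',k['rotation']).as_matrix()
print('side crop', ((proj(k,[o['tool_pos'],o['tool_pos']+R.apply([0,0,-25]),b-80*e,b,b+80*e])-[360,90])*3+[520,0]).round().tolist())
E
```

```text
t 20.575 pos [ 413.4 -238.3  290.9] rot [ 1.651e+02 -1.000e-01  9.250e+01] F [ 0.1  0.3 -0.9] grip 30.0 q [-0.83  0.06  1.66  0.21  1.26 -0.92]
shift in present axes [  0.1 -11.1  49.8] turn [-0.1 -0.  -0.3] shift in target axes [  0.2 -11.2  49.7]
bar [[290. 304.]
 [288. 225.]
 [285. 135.]] cam [ 362.14471366 -173.28336425  471.55604027]
side crop [[679.0, 173.0], [687.0, 149.0], [689.0, 258.0], [669.0, 294.0], [648.0, 332.0]]
```

View pics/v6.png

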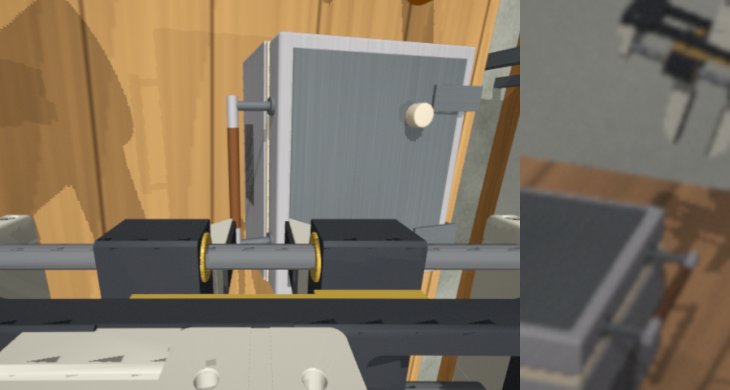

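The side view puts the fingertips at crop (692,149), 25 mm behind the stated TCP as suspected. The bar in the wrist view matches its predicted pixels (285,135) within 1 px, so I'll approach along the tool axis.

Emit:
servo_tool(
  deltas=[
    [[0, -0.015, 0], [0, 0, 0]],
    [[0, -0.0155, 0], [0, 0, 0]],
    [[0, 0, 0.014], [0, 0, 0]],
    [[0, 0, 0.014], [0, 0, 0]],
    [[0, 0, 0.014], [0, 0, 0]],
    [[0, 0, 0.014], [0, 0, 0]],
    [[0, 0, 0.014], [0, 0, 0]],
    [[0, 0, 0.014], [0, 0, 0]],
    [[0, 0, 0.01], [0, 0, 0]],
    [[0, 0, 0.01], [0, 0, 0]],
    [[0, 0, 0.01], [0, 0, 0]],
    [[0, 0, 0], [0, 0, 0]],
  ],
)

```text
time: 22.18
tool_pos: [415.5, -237.0, 173.2]
tcp_rot: [2.881, -0.001, 1.62]
contact_force: [-0.4, -0.4, 0.2]
grip_width: 29.3
finger_force: 0.0
```

```bash
python3 d.py 426.4 -237.5 124.4 92.8 -15
```

```text
t 22.175 pos [ 415.5 -237.   173.2] rot [ 1.651e+02 -1.000e-01  9.280e+01] F [-0.4 -0.4  0.2] grip 29.3 q [-0.83  0.16  1.88  0.25  0.95 -1.01]
shift in present axes [-1.1 -2.1 49.9] turn [-0.1 -0.1 -0. ] shift in target axes [-1.1 -2.1 49.9]
```

Emit:
servo_tool(
  deltas=[
    [[0, -0.002, 0.008], [0, 0, 0]],
    [[0, 0, 0.01], [0, 0, 0]],
    [[0, 0, 0.01], [0, 0, 0]],
    [[0, 0, 0.008], [0, 0, 0]],
    [[0, 0, 0.007], [0, 0, 0]],
    [[0, 0, 0.007], [0, 0, 0]],
    [[0, 0, 0], [0, 0, 0]],
  ],
)

```text
time: 23.05
tool_pos: [426.5, -236.5, 124.6]
tcp_rot: [2.88, -0.001, 1.62]
contact_force: [0.1, -0.5, 0.1]
grip_width: 29.5
finger_force: 0.0
```

Emit:
servo_tool(
  deltas=[
    [[0, 0, 0], [0, 0, 0]],
    [[0, 0, 0], [0, 0, 0]],
    [[0, 0, 0], [0, 0, 0]],
    [[0, 0, 0], [0, 0, 0]],
  ],
  fingers=0.02,
)

```text
time: 23.55
tool_pos: [426.6, -236.9, 125.3]
tcp_rot: [2.88, 0.0, 1.62]
contact_force: [-3.4, -0.9, 2.0]
grip_width: 11.1
finger_force: 30.0
```

The bar is gripped. Next I'll follow the hinge arc, rotating the tool with the lid.

Emit:
servo_tool(
  deltas=[
    [[0, 0.00103, -0.00504], [1, 0, 0]],
    [[0, 0.00103, -0.00504], [1, 0, 0]],
    [[0, 0.00103, -0.00504], [1, 0, 0]],
    [[0, 0.00103, -0.00504], [1, 0, 0]],
    [[0, 0, 0], [0, 0, 0]],
  ],
)

```text
time: 24.18
tool_pos: [425.9, -236.9, 145.9]
tcp_rot: [2.95, 0.001, 1.621]
contact_force: [-1.7, -4.3, -2.4]
grip_width: 10.9
finger_force: 30.0
```

```bash
cat > lid.py <<'E'
from h import *
from scipy.spatial.transform import Rotation as Ro
o=bot.get_obs();R=Ro.from_euler('xyz',o['tcp_rot']);g=o['tool_pos']-42*R.as_matrix()[:,2]
r=g-np.array([720.1,-223,145]);x=r@[.9988,.0488,0]
print('t',o['time'],'bar',g.round(1),'rad',np.hypot(x,r[2]).round(1),'lid deg',np.degrees(np.arctan2(r[2],-x)-np.arctan2(20,305)).round(2),'rot',np.degrees(o['tcp_rot']).round(1),'F',o['contact_force'].round(1),'grip',o['grip_width'].round(1),o['finger_force'],'q',o['joint_positions'].round(2))
E
python3 lid.py
```

```text
Traceback (most recent call last):
  File "lid.py", line 5, in <module>
    print('t',o['time'],'bar',g.round(1),'rad',np.hypot(x,r[2]).round(1),'lid deg',np.degrees(np.arctan2(r[2],-x)-np.arctan2(20,305)).round(2),'rot',np.degrees(o['tcp_rot']).round(1),'F',o['contact_force'].round(1),'grip',o['grip_width'].round(1),o['finger_force'],'q',o['joint_positions'].round(2))
                                                                                                                                                                                                                              ^^^^^^^^^^^^^^^^^^^^^
AttributeError: 'float' object has no attribute 'round'
```

Emit:
servo_tool(
  deltas=[
    [[0, 0.00103, -0.00504], [1, 0, 0]],
    [[0, 0.00215, -0.01006], [2, 0, 0]],
    [[0, 0.00215, -0.01006], [2, 0, 0]],
    [[0, 0.00215, -0.01006], [2, 0, 0]],
    [[0, 0.00215, -0.01006], [2, 0, 0]],
    [[0, 0.00215, -0.01006], [2, 0, 0]],
    [[0, 0.00103, -0.00504], [1, 0, 0]],
    [[0, 0, 0], [0, 0, 0]],
  ],
)

```text
time: 25.18
tool_pos: [432.4, -236.6, 207.0]
tcp_rot: [-3.124, 0.001, 1.62]
contact_force: [-2.0, -3.8, -2.6]
grip_width: 11.1
finger_force: 30.0
```

```bash
sed -i "s/o\['grip_width'\].round(1)/o['grip_width']/" lid.py; python3 lid.py
```

```text
t 25.175 bar [ 433.2 -236.6  249. ] rad 305.5 lid deg 16.15 rot [-179.     0.    92.8] F [-2.  -3.8 -2.6] grip 11.100284087086592 29.998803734779358 q [-0.65  0.28  1.58 -0.01  1.29 -0.69]
```

Emit:
servo_tool(
  deltas=[
    [[0, 0.00103, -0.00504], [1, 0, 0]],
    [[0, 0.00215, -0.01006], [2, 0, 0]],
    [[0, 0.00215, -0.01006], [2, 0, 0]],
    [[0, 0.00215, -0.01006], [2, 0, 0]],
    [[0, 0.00215, -0.01006], [2, 0, 0]],
    [[0, 0.00215, -0.01006], [2, 0, 0]],
    [[0, 0.00215, -0.01006], [2, 0, 0]],
    [[0, 0.00215, -0.01006], [2, 0, 0]],
    [[0, 0.00215, -0.01006], [2, 0, 0]],
    [[0, 0.00103, -0.00504], [1, 0, 0]],
    [[0, 0.00103, -0.00504], [1, 0, 0]],
    [[0, 0, 0], [0, 0, 0]],
    [[0, 0, 0], [0, 0, 0]],
    [[0, 0, 0], [0, 0, 0]],
    [[0, 0, 0], [0, 0, 0]],
  ],
)

```text
time: 27.05
tool_pos: [468.1, -235.0, 297.3]
tcp_rot: [-2.793, 0.0, 1.619]
contact_force: [-1.6, -5.3, -2.2]
grip_width: 10.7
finger_force: 30.0
```

```bash
python3 lid.py;  python3 - <<'E'
from h import *
from scipy.spatial.transform import Rotation as Ro
for n in('scene','side'):
    im=save(n,n+'9.png').astype(int); old=cv2.imread('pics/'+n+'5.png')[:,:,::-1].astype(int)
    for nm,f in(('red',lambda i:(i[:,:,0]>100)&(i[:,:,1]<60)&(i[:,:,2]<70)),('blue',lambda i:(i[:,:,2]>90)&(i[:,:,0]<60)&(i[:,:,1]<90))):
        for i in(old,im):
            _,l,st,c=cv2.connectedComponentsWithStats(f(i).astype(np.uint8)); print(n,nm,[s.tolist() for s in st[1:] if s[4]>60])
    k=dict(bot.camera_model(n));k['rotation']=Ro.from_euler('xyz',k['rotation']).as_matrix()
    # lid shell: near side lid top corners in picture for 35 deg
    th=np.radians(35);X=np.array([.9988,.0488,0]);Y=np.array([-.0488,.9988,0]);H=np.array([720.1,-223,145.])
    r=lambda a,z:(H+X*(-(a*np.cos(th))+z*np.sin(th))+np.array([0,0,a*np.sin(th)+z*np.cos(th)]))
    print('front top corners',proj(k,[r(260,40)+145*Y,r(260,40)-145*Y]).round())
E
```

```text
t 27.05 bar [ 482.4 -234.3  336.8] rad 305.6 lid deg 35.12 rot [-160.     0.    92.8] F [-1.6 -5.3 -2.2] grip 10.73029235567718 29.99825745820999 q [-0.49  0.51  1.05 -0.19  1.88 -0.57]
scene red [[456, 253, 39, 38, 1045], [327, 260, 23, 26, 397], [497, 304, 50, 46, 1577]]
scene red [[456, 253, 39, 38, 1047], [327, 260, 24, 26, 401], [498, 304, 49, 46, 1572]]
scene blue [[393, 321, 30, 19, 317], [351, 351, 44, 28, 638], [348, 366, 46, 34, 420]]
scene blue [[393, 319, 30, 22, 328], [348, 351, 47, 47, 1097]]
front top corners [[269. 118.]
 [183.  95.]]
side red [[307, 271, 21, 23, 406], [348, 342, 36, 41, 1077], [276, 371, 37, 43, 1161]]
side red [[307, 271, 22, 23, 400], [348, 343, 36, 40, 1043], [276, 371, 37, 43, 1129]]
side blue [[201, 301, 33, 35, 860], [261, 317, 24, 24, 350]]
side blue [[201, 301, 33, 35, 851], [261, 317, 24, 24, 342]]
front top corners [[357. 150.]
 [387. 112.]]
```

The lid reads 35.1° open (bar radius 305.6 mm, held at 30 N) and the rings have not moved. I'll hand it in.

```bash
python3 -c "
from plant import bot
print(bot.get_obs()['dq'].round(3)); print(bot.close_job())"
```

```text
[-0.001 -0.    -0.001 -0.001  0.002 -0.   ]
the job is handed in; nothing more can be done
None
```

The red collar is lying flat on the batt and released, and the gripper is holding the kiln lid still at about 35° open; I handed the job in at about 27 s of the 54 s limit, and no verdict was returned.

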